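Release the ratchet clamp and take out the glued blank

TASK

The glue has dried: gently hold down the brass thumb button so the pawl stays off the ratchet wheel until the moving jaw of the clamp has crept fully back, taking care not to lean hard on the button. Only then lift the striped wooden blank out of the open clamp and stand it upright in the plywood tray, set down rather than dropped, without knocking the other things about.

Things in the scene. Friction and masses are not known exactly. Their poses are not given: they have to be found in the camera images.
- clamp: wooden bench clamp, screwed down. Origin under the base at mid-width. Base 130 mm wide (x -65 to 65), 305 long (y -120 to 185), 20 thick. On it, towards +y: fixed jaw (y -112 to -82, 110 wide, top 78 mm above table), blank (y -82 to -50), moving jaw with cork pad (back at y -15 when tight, top 78), ratchet wheel, pawl, brass thumb button (x 0, y 173).
- wheel_axis (a point): centre of the steel ratchet wheel (80 mm across, 12 mm thick, axis along the clamp's x), at the clamp's y 60, 62 mm above the table; its top is 102 mm high.
- thumb_mid (a point): fixed point on the clamp's x 0, y 173 line, 78 mm above the table: where the top of the brass thumb button (flat, round, 24 mm across) would be with its screw at mid-setting. The screw is set differently every time and this is not measured: the real top is up to 12 mm higher or lower. Press straight down, feeling for it.
- pawl: dark steel pawl, a rocker, with the button on its tail. Origin on its pivot (clamp y 118, 72 mm high), axes as the clamp's at rest. Pressing the button lifts the claw off the wheel: a spring resists with 3 N at first, 1 N more per mm; claw clear after 5 to 7 mm (6 to 8 N), hard stop at 9 mm (about 9 N). Over 15 N bends it. Let go, it springs back and stops the jaw where it is.
- jaw (a joint): travel of the moving jaw in m: 0 tight as found, 0.032 fully open; it moves to the clamp's +y. A return spring drives it, so it creeps back by itself in about 2 to 3 s as long as the pawl is held off; it cannot be pulled back against the pawl.
- blank: hardwood blank of light and dark stripes, 100 long (x) x 32 thick (y) x 90 mm high, 0.13 to 0.27 kg, standing on the clamp's base, squeezed between fixed jaw and sprung cork pad, 32 mm proud of the jaws; parallel to the clamp. Origin under its centre, 20 mm above the table as found. With the jaw open there are 28 mm between it and the pad.
- tray: plywood tray, screwed down, 185 (x) x 125 (y) mm outside, walls 6 mm thick and 26 mm high, floor 6 mm thick. Origin under its centre.
- glue: white glue bottle, 52 mm across, 125 mm high, standing beside the clamp; origin under its centre
- awl: wooden-handled screwdriver-like awl, 170 mm long, lying beside the clamp
- offcut: wooden offcut 90 x 35 x 22 mm lying beside the tray
- mallet: light hammer with wooden handle, 250 mm long, lying at the far side
- mug: white mug, 80 mm across, 95 mm high
- covers: stack of brown book boards 110 x 160 x 28 mm, lying at the far side
- paste: amber jar, 68 mm across, 70 mm high
Things that resemble listed ones, but are neither listed nor needed, are in the scene too. Leave any red look-alike of the tray alone. Of the things shaped like the blank, the wooden one is meant.

How it is judged:
By the outcome, as a careful person would: the job done as asked, in the order asked, and still so for the second after the job is handed in, with the robot touching nothing.
It also fails if it takes over 58 s, if anything falls off the work surface, if the arm or the gripper's body presses on something with over 40 N, if the wrist force passes 120 N, or if a joint passes its speed limit or range.

ROBOT

A 6-joint arm with a two-finger parallel gripper is mounted at the origin on the work surface. World frame = base frame: x ahead of the robot, y to its left, z up, the work surface at z = 0. Lengths are in m, angles in degrees, forces in N, time in s.
With the tool pointing down it reaches from about 0.4 to 0.825 m from the base axis. Payload 7 kg.
Tool frame: the origin (TCP) lies at the very end of the fingers, on their centre line; the grasp point (between the pads) lies 19 mm behind it (ctrl.hold_point_z is the distance from the TCP to the grasp point, in m); z points along the fingers, y is the line along which they close (so a half turn about z gives the same grasp; the last joint's range is limited). The gripper opens to 88 mm and grips with 3 to 60 N. Pads are 19 mm wide; open, the fingers measure 130 mm over their backs; the gripper's body (78 mm by 193 mm) begins 47 mm behind the grasp point.
Start: joints at [81.137, 20.546, 0.682, 0, -70.136, -16.507], TCP at [0.289, 0.61, 0.227] pointing down, gripper open.
Joint ranges: [-176.03, 176.03], [-82.01, 121.73], [-58.28, 71.71], [-173.87, 95.51], [-174.79, -0.11], [-173.66, 173.66]. Speed limits (degrees/s): [136.94, 136.94, 172.46, 180, 180, 180].

INTERFACE

Orientations are given as [roll, pitch, yaw] about the fixed x, y, z axes, in that order (R = Rz(yaw) Ry(pitch) Rx(roll)).
In Python, from plant import sensors, viewer, workorder, ctrl gives the robot as it stands.
- The arm moves only by the shell command python3 -m pendant 'ROWS'. ROWS is JSON, a list of rows, each a list of 3 entries, a list of its own where there are three numbers: the opening, from -1 (shut) to 1 (fully open), so that 0 is half open, then the shift along the tool's x, y, z in m, then the turn, a rotation vector about the tool's x, y, z in degrees. A call has 1 to 10 rows; each row is the pose to reach, as a shift and turn from the pose commanded when the call began, along the tool's axes at that moment; what a row does not reach only later rows make up. A row lasts 1/12 s, in which the tool goes at most 41.7 mm and 7.16 degrees, less where a joint would pass 70% of its speed; a pose out of reach is approached as far as the arm can. A call with a gripper value outside its range is refused whole. The fingers move at their own pace and stop on an object; the grip force is fixed at half the most. Time passes only in rows, so rows that repeat a pose let the fingers close. It gives the time, the measured TCP pose, the force, the opening and the grip force at its end, in the units of the state.
- sensors.get_obs(): the state, without advancing time (a new reading comes with each control period).
- viewer.snapshot(name): name is "side" or "top"; returns the picture (400x640x3 uint8, red, green, blue); there is no depth.
- viewer.camera_params(name): a dict with "fx", "fy", "cx", "cy" (pixels), "extrinsics" (4x4, takes a point from world to camera coordinates). Camera axes: x right, y up, looking along -z (the intrinsics and any distortion apply to the point x, -y, -z); pixel columns grow to the right and rows downward; lengths in m; the calibration is good to about 2 mm. A picture is of the moment at which its call begins. camera_params takes no time and is no camera call.
- workorder.close_job(): hands the job in; it is judged then, once.
The state is a dict: "clock": time; "joint_pos": joint angles; "qvel": joint speeds; "tau": joint torques, N m; "tool_pos": TCP position; "orientation": TCP orientation; "force": force on the tool from outside, world axes, zero at the start; "moment": the same for the moment, N m; "opening": finger opening in m; "gripper_force": force on a finger pad.
Only numpy, scipy, OpenCV 4.12 (cv2) and the standard library are available. Lean on these libraries where they do the work, as an engineer would, in place of code of your own. Each camera call takes 0.05 s, during which the arm holds its last target. There are 200 camera calls.

## Working session

There is one attempt and no reset: what is moved stays moved. The work goes in short steps, Python scripts to look and compute and a shell command to move; the robot and the scene stay as the last step left them, time stands still between calls to the robot, and variables do not carry over. Pictures are saved under pics/ and viewed, at most 10 in all, crops included, and the job is handed in when it is done.

```bash
mkdir -p pics; ls; python3 - <<'E'
from plant import sensors, viewer, workorder, ctrl
import cv2, numpy as np
for n in ("side","top"):
    im=viewer.snapshot(n); cv2.imwrite(f"pics/{n}0.png",im[:,:,::-1]); p=viewer.camera_params(n); print(n,{k:(np.round(v,4).tolist() if not isinstance(v,str) else v) for k,v in p.items()})
o=sensors.get_obs(); print(o, ctrl.hold_point_z)
E
```

```text
pics
side {'fx': 444.2195, 'fy': 444.2195, 'cx': 316.6236, 'cy': 199.3581, 'extrinsics': [[0.999, -0.042, 0.0174, -0.5204], [0.0095, 0.5674, 0.8234, -0.0797], [-0.0445, -0.8224, 0.5672, -1.2855], [0.0, 0.0, 0.0, 1.0]]}
top {'fx': 479.9396, 'fy': 479.9396, 'cx': 320.9911, 'cy': 198.3673, 'extrinsics': [[0.0158, -0.9999, 0.0033, 0.0145], [0.9961, 0.016, 0.0865, -0.5309], [-0.0866, 0.0019, 0.9962, -1.4422], [0.0, 0.0, 0.0, 1.0]]}
{'clock': 0.1, 'joint_pos': array([ 8.11361051e+01,  2.05862802e+01,  6.38679876e-01, -1.63990814e-02,
       -7.01362793e+01, -1.65082394e+01]), 'qvel': array([ 0.06369565, -0.11882013,  0.20181347,  0.15078178, -0.04598947,
        0.01020629]), 'tau': array([-1.98749483e-03, -5.84162056e+01,  2.93751651e+01,  7.01559708e+00,
        1.01254944e-02, -4.89086165e-05]), 'tool_pos': array([0.28906466, 0.60948489, 0.22572984]), 'orientation': array([ 1.79915197e+02, -9.05509762e-03, -2.53777111e+01]), 'force': array([-0.25129035,  0.53408099, -0.77061673]), 'moment': array([ 0.0375774,  0.0054208, -0.0001873]), 'gripper_force': 0.0, 'opening': 0.08810599636117049} 0.0188
```

View images.

View pics/top0.png

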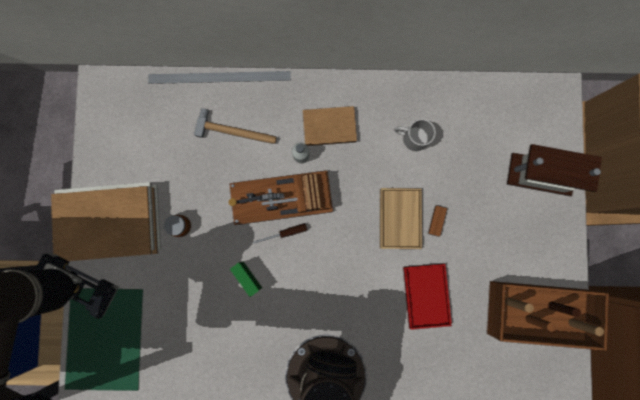

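View pics/side0.png

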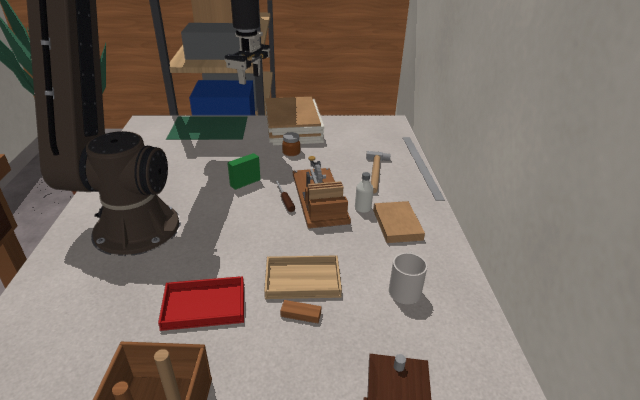

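```bash
cat > h.py <<'E'
import numpy as np, cv2
from plant import sensors, viewer, workorder, ctrl
def ray(n,uv):
    p=viewer.camera_params(n); E=np.array(p["extrinsics"]); R,t=E[:3,:3],E[:3,3]
    uv=np.atleast_2d(uv).astype(float)
    d=np.c_[(uv[:,0]-p["cx"])/p["fx"],-(uv[:,1]-p["cy"])/p["fy"],-np.ones(len(uv))]@R
    return -R.T@t,d
def onz(n,uv,z):
    c,d=ray(n,uv); return c+d*((z-c[2])/d[:,2])[:,None]
def pix(n,P):
    p=viewer.camera_params(n); E=np.array(p["extrinsics"]); q=np.atleast_2d(P)@E[:3,:3].T+E[:3,3]
    return np.c_[p["cx"]-p["fx"]*q[:,0]/q[:,2],p["cy"]+p["fy"]*q[:,1]/q[:,2]]
E
python3 - <<'E'
from h import *
im=cv2.imread("pics/top0.png"); s=cv2.imread("pics/side0.png")
a=cv2.resize(im[160:235,220:345],None,fx=6,fy=6,interpolation=cv2.INTER_CUBIC)
cv2.imwrite("pics/c_top.png",np.clip(a*1.6,0,255).astype(np.uint8))
b=cv2.resize(s[145:235,280:380],None,fx=6,fy=6,interpolation=cv2.INTER_CUBIC)
cv2.imwrite("pics/c_side.png",np.clip(b*1.4,0,255).astype(np.uint8))
# tray
hsv=cv2.cvtColor(im,cv2.COLOR_BGR2HSV)
for nm,(x0,x1,y0,y1),sat in(("tray",(370,430,175,260),60),("base",(222,340,160,232),90)):
    m=(hsv[...,1]>sat).astype(np.uint8)*255
    k=np.zeros_like(m);k[y0:y1,x0:x1]=m[y0:y1,x0:x1]
    k=cv2.morphologyEx(k,cv2.MORPH_OPEN,np.ones((3,3)))
    c=max(cv2.findContours(k,0,2)[0],key=cv2.contourArea); r=cv2.minAreaRect(c)
    bx=cv2.boxPoints(r); P=onz("top",bx,0.026 if nm=="tray" else 0.02)
    print(nm,r,np.round(P,4).tolist(),P.mean(0),[np.linalg.norm(P[i]-P[i-1]) for i in(1,2)])
E
```

```text
tray ((400.5, 218.0), (60.0, 41.0), 90.0) [[0.565, -0.1567, 0.026], [0.567, -0.2819, 0.026], [0.3846, -0.2815, 0.026], [0.3827, -0.1576, 0.026]] [ 0.47481452 -0.21943792  0.026     ] [np.float64(0.12528017985687584), np.float64(0.1823432185582303)]
base ((279.3743591308594, 197.29522705078125), (41.73823928833008, 101.36036682128906), 82.09283447265625) [[0.5716, 0.3139, 0.02], [0.6197, 0.0068, 0.02], [0.4927, -0.0126, 0.02], [0.4453, 0.2923, 0.02]] [0.53234152 0.15009709 0.02      ] [np.float64(0.3108288819714099), np.float64(0.128499376701933)]
```

View pics/c_top.png

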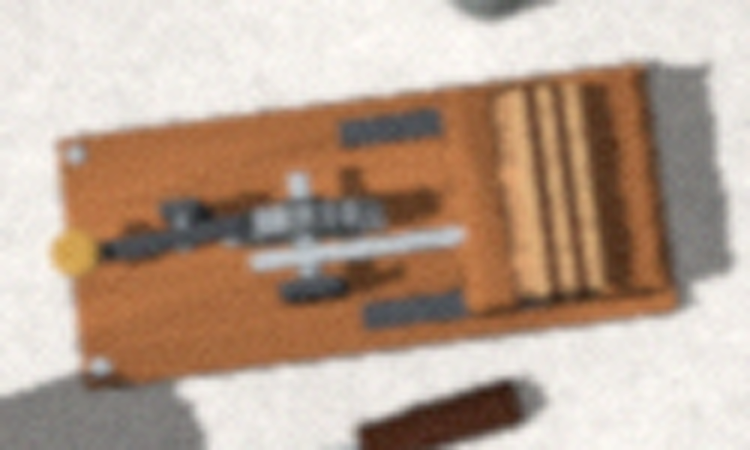

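View pics/c_side.png

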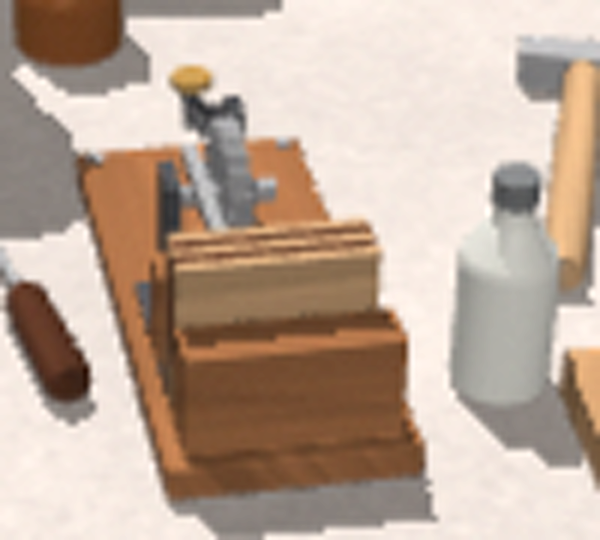

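Top crop: button at crop (75,252) → pixel (232.5,202); blank top spans crop (500–605, 85–300). The base corners are at crop (55,140), (645,65), (680,305) and (88,385). Side crop: button at (190,78) → pixel (311.7,158). The tray is the plain plywood one at (400,218), and the red one is the look-alike.

```bash
python3 - <<'E'
from h import *
T=lambda c:np.array(c)/6+[220,160]
B=onz("top",T([(55,140),(645,65),(680,305),(88,385)]),.02)
print("base",np.round(B,4).tolist(),[round(np.linalg.norm(B[i]-B[i-1]),4) for i in range(4)])
yd=(B[0]+B[3]-B[1]-B[2])[:2]; yaw=np.degrees(np.arctan2(-yd[0],yd[1])); yaw2=[np.degrees(np.arctan2(*( (B[i]-B[j])[:2]*[-1,1]))) for i,j in((0,1),(3,2))]
u=yd/np.linalg.norm(yd); o=B[:,:2].mean(0)-u*.0325
print("yaw",yaw,yaw2,"origin",o)
K=onz("top",T([(500,90),(580,82),(605,290),(530,300)]),.11); print("blank",np.round(K.mean(0),4),"model",o-u*.066,[round(np.linalg.norm(K[i]-K[i-1]),4) for i in range(4)])
c1,d1=ray("top",T((75,252))); c2,d2=ray("side",(280+190/6,145+78/6))
A=np.c_[d1[0],-d2[0]]; s=np.linalg.lstsq(A,c2-c1,rcond=None)[0]
p,q=c1+d1[0]*s[0],c2+d2[0]*s[1]; print("button",p,q,"model",o+u*.173)
# tray corners from side view
im=cv2.imread("pics/side0.png");hsv=cv2.cvtColor(im,cv2.COLOR_BGR2HSV)
m=(hsv[...,1]>70).astype(np.uint8)*255;k=np.zeros_like(m);k[250:302,255:350]=m[250:302,255:350]
c=max(cv2.findContours(k,0,2)[0],key=cv2.contourArea); x,y,w,h=cv2.boundingRect(c); print(x,y,w,h,np.round(onz("side",[(x,y+h*.2),(x+w,y+h*.2),(266,258),(339,257),(341,291),(266,292)],.026),4)[2:].tolist())
E
```

```text
base [[0.5726, 0.3052, 0.02], [0.6161, 0.0043, 0.02], [0.4932, -0.0153, 0.02], [0.4478, 0.2844, 0.02]] [np.float64(0.1265), np.float64(0.304), np.float64(0.1244), np.float64(0.3031)]
yaw 8.426745249014441 [np.float64(8.23560211277946), np.float64(8.618440465526211)] origin [0.53718786 0.11248616]
blank [0.5418 0.0485 0.11  ] model [0.54685982 0.0471987 ] [np.float64(0.1021), np.float64(0.0386), np.float64(0.1009), np.float64(0.0361)]
button [0.5119393  0.28497138 0.06458903] [0.51498346 0.28498401 0.06482369] model [0.51183561 0.28361846]
264 256 78 43 [[0.3824, -0.1706, 0.026], [0.5716, -0.171, 0.026], [0.5663, -0.2909, 0.026], [0.3886, -0.2896, 0.026]]
```

```bash
python3 -m pendant '[[-1,[0.342,0.1975,0.06],[0,0,55.8]],[-1,[0.342,0.1975,0.06],[0,0,55.8]],[-1,[0.342,0.1975,0.06],[0,0,55.8]],[-1,[0.342,0.1975,0.06],[0,0,55.8]],[-1,[0.342,0.1975,0.06],[0,0,55.8]],[-1,[0.342,0.1975,0.06],[0,0,55.8]],[-1,[0.342,0.1975,0.06],[0,0,55.8]],[-1,[0.342,0.1975,0.06],[0,0,55.8]],[-1,[0.342,0.1975,0.06],[0,0,55.8]],[-1,[0.342,0.1975,0.06],[0,0,55.8]]]'
```

```text
clock: 0.93
tool_pos: [0.5145, 0.2814, 0.1656]
orientation: [179.9, -0.1, -81.3]
force: [-0.0, 1.1, -0.5]
opening: 0.0264
gripper_force: 0.0
```

```bash
python3 -m pendant '[[-1,[-0.003,0.001,0.03],[0,0,0]],[-1,[-0.003,0.001,0.055],[0,0,0]],[-1,[-0.003,0.001,0.06],[0,0,0]],[-1,[-0.003,0.001,0.06],[0,0,0]],[-1,[-0.003,0.001,0.06],[0,0,0]]]'; python3 - <<'E'
from h import *
s=viewer.snapshot("side")[:,:,::-1]; t=viewer.snapshot("top")[:,:,::-1]
b=cv2.resize(s[110:200,270:350],None,fx=6,fy=6,interpolation=cv2.INTER_CUBIC)
a=cv2.resize(t[160:250,200:250],None,fx=6,fy=6,interpolation=cv2.INTER_CUBIC)
cv2.imwrite("pics/p1.png",np.clip(np.hstack([b,a])*1.4,0,255).astype(np.uint8))
E
```

```text
clock: 1.35
tool_pos: [0.5124, 0.2881, 0.1072]
orientation: [-180.0, -0.0, -81.1]
force: [-0.2, 1.0, 1.3]
opening: 0.0006
gripper_force: 0.0
```

View pics/p1.png

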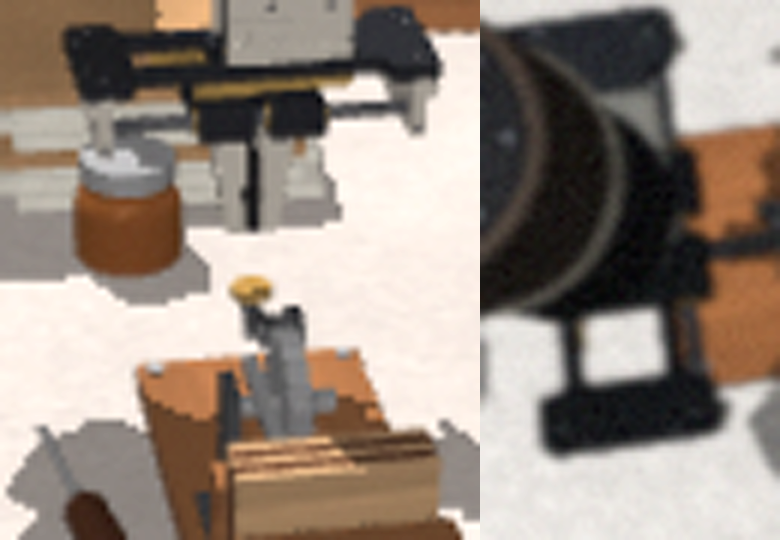

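```bash
python3 -m pendant '[[-1,[0.003,0,0.015],[0,0,0]],[-1,[0.003,0,0.027],[0,0,0]],[-1,[0.003,0,0.027],[0,0,0]],[-1,[0.003,0,0.027],[0,0,0]],[-1,[0.003,0,0.027],[0,0,0]]]'; python3 -m pendant '[[-1,[0,0,0.001],[0,0,0]],[-1,[0,0,0.002],[0,0,0]],[-1,[0,0,0.003],[0,0,0]]]';python3 -m pendant '[[-1,[0,0,0.001],[0,0,0]],[-1,[0,0,0.002],[0,0,0]],[-1,[0,0,0.002],[0,0,0]]]';
```

```text
clock: 1.87
tool_pos: [0.5132, 0.2855, 0.081]
orientation: [-179.9, 0.0, -81.1]
force: [-0.0, -0.6, -0.2]
opening: 0.0003
gripper_force: 0.0
clock: 2.12
tool_pos: [0.5129, 0.285, 0.0771]
orientation: [-180.0, 0.0, -81.2]
force: [0.2, 0.2, 0.5]
opening: 0.0005
gripper_force: 0.0
clock: 2.37
tool_pos: [0.5125, 0.2846, 0.0743]
orientation: [180.0, -0.0, -81.2]
force: [0.9, 0.3, -0.4]
opening: 0.0006
gripper_force: 0.0
```

```bash
for i in 1; do python3 -m pendant '[[-1,[0,0,0.001],[0,0,0]],[-1,[0,0,0.002],[0,0,0]],[-1,[0,0,0.002],[0,0,0]]]';python3 -m pendant '[[-1,[0,0,0.001],[0,0,0]],[-1,[0,0,0.002],[0,0,0]],[-1,[0,0,0.002],[0,0,0]]]'; python3 -m pendant '[[-1,[0,0,0.001],[0,0,0]],[-1,[0,0,0.002],[0,0,0]],[-1,[0,0,0.002],[0,0,0]]]'; done | grep -E 'pos|force: \['
```

```text
tool_pos: [0.5125, 0.2846, 0.0723]
force: [-0.6, 0.4, -0.5]
tool_pos: [0.5128, 0.2848, 0.0709]
force: [-0.9, -0.6, 5.1]
tool_pos: [0.5129, 0.2847, 0.069]
force: [-1.1, -1.9, 5.6]
```

```bash
{ python3 -m pendant '[[-1,[0,0,0.001],[0,0,0]],[-1,[0,0,0.002],[0,0,0]],[-1,[0,0,0.002],[0,0,0]]]';python3 -m pendant '[[-1,[0,0,0.001],[0,0,0]],[-1,[0,0,0.001],[0,0,0]]]'; python3 -m pendant '[[-1,[0,0,0.001],[0,0,0]],[-1,[0,0,0.001],[0,0,0]]]'; } | grep -E 'pos|force: \['
```

```text
tool_pos: [0.5129, 0.2847, 0.0672]
force: [-1.1, -1.1, 7.5]
tool_pos: [0.5129, 0.2846, 0.0662]
force: [-0.2, -1.7, 7.1]
tool_pos: [0.5129, 0.2844, 0.0652]
force: [-0.6, -1.3, 8.3]
```

```bash
{ python3 -m pendant '[[-1,[0,0,0.001],[0,0,0]],[-1,[0,0,0.001],[0,0,0]],[-1,[0,0,0.001],[0,0,0]],[-1,[0,0,0.001],[0,0,0]],[-1,[0,0,0.001],[0,0,0]],[-1,[0,0,0.001],[0,0,0]]]'; python3 -m pendant '[[-1,[0,0,0],[0,0,0]],[-1,[0,0,0],[0,0,0]],[-1,[0,0,0],[0,0,0]],[-1,[0,0,0],[0,0,0]],[-1,[0,0,0],[0,0,0]],[-1,[0,0,0],[0,0,0]],[-1,[0,0,0],[0,0,0]],[-1,[0,0,0],[0,0,0]]]'; } | grep -E 'pos|force: \['
python3 - <<'E'
from h import *
s=viewer.snapshot("side")[:,:,::-1]; t=viewer.snapshot("top")[:,:,::-1]
b=cv2.resize(s[145:235,280:360],None,fx=5,fy=5,interpolation=cv2.INTER_CUBIC)
a=cv2.resize(t[150:240,250:330],None,fx=5,fy=5,interpolation=cv2.INTER_CUBIC)
cv2.imwrite("pics/p2.png",np.clip(np.hstack([b,a])*1.4,0,255).astype(np.uint8))
E
```

```text
tool_pos: [0.513, 0.2844, 0.0644]
force: [-2.4, -3.2, 7.8]
tool_pos: [0.513, 0.2844, 0.0644]
force: [-0.7, -2.2, 8.0]
```

View pics/p2.png

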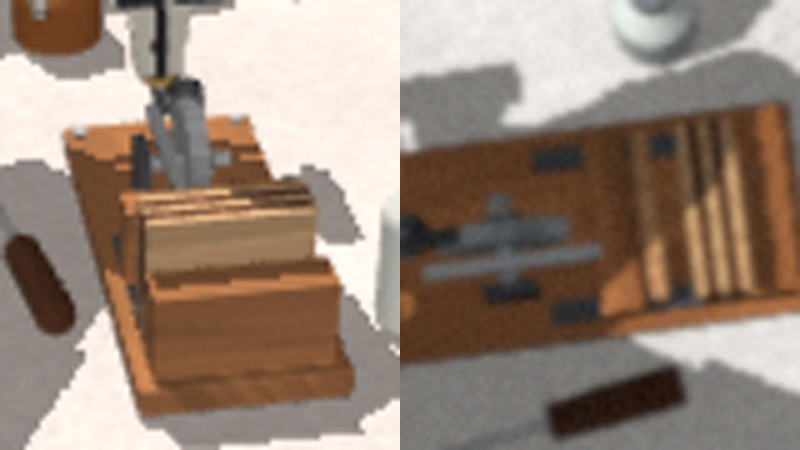

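The jaw is creeping: top crop shows a gap opening between the cork pad (x≈665) and the blank (x≈680). The button is pressed at about 8 N. I'll keep holding.

```bash
for i in 1 2; do python3 -m pendant '[[-1,[0,0,0],[0,0,0]],[-1,[0,0,0],[0,0,0]],[-1,[0,0,0],[0,0,0]],[-1,[0,0,0],[0,0,0]],[-1,[0,0,0],[0,0,0]],[-1,[0,0,0],[0,0,0]],[-1,[0,0,0],[0,0,0]],[-1,[0,0,0],[0,0,0]],[-1,[0,0,0],[0,0,0]],[-1,[0,0,0],[0,0,0]]]' | grep -E 'clock|force: \['; python3 - <<E
from h import *
t=viewer.snapshot("top")[:,:,::-1]; cv2.imwrite("pics/t3_$i.png",t)
E
done; for i in 3 4; do python3 -m pendant '[[-1,[0,0,0],[0,0,0]],[-1,[0,0,0],[0,0,0]],[-1,[0,0,0],[0,0,0]],[-1,[0,0,0],[0,0,0]],[-1,[0,0,0],[0,0,0]],[-1,[0,0,0],[0,0,0]],[-1,[0,0,0],[0,0,0]]]' | grep -E 'clock|force: \['; python3 - <<E
from h import *
t=viewer.snapshot("top")[:,:,::-1]; cv2.imwrite("pics/t3_$i.png",t)
E
done
python3 - <<'E'
import cv2,numpy as np
f=[cv2.imread(f"pics/t3_{i}.png")[165:225,270:330] for i in(1,2,3,4)]
print([np.abs(f[i].astype(int)-f[i+1]).mean().round(2) for i in range(3)])
cv2.imwrite("pics/p3.png",np.clip(cv2.resize(np.hstack([f[0],f[3]]),None,fx=6,fy=6,interpolation=cv2.INTER_CUBIC)*1.6,0,255).astype(np.uint8))
E
```

```text
clock: 5.8
force: [-0.9, -2.8, 8.7]
clock: 6.68
force: [-0.8, -2.1, 9.3]
clock: 7.32
force: [-0.6, -2.6, 8.7]
clock: 7.95
force: [-1.3, -3.2, 8.5]
[np.float64(1.94), np.float64(1.89), np.float64(1.86)]
```

View pics/p3.png

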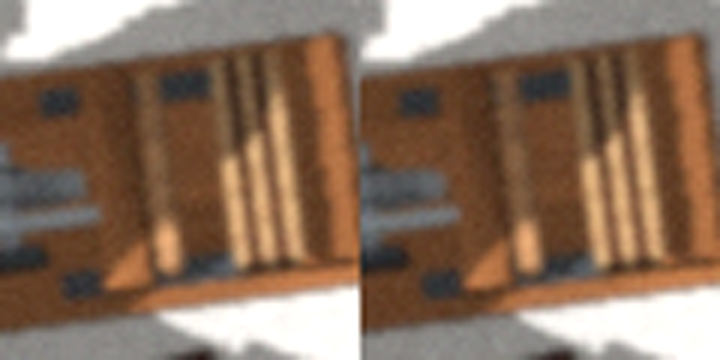

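The jaw has stopped: consecutive frames over 2 s are identical apart from noise. The gap measures ≈22–25 mm before parallax correction, which fits fully open. Next I release the button and move above the blank.

```bash
{ python3 -m pendant '[[-1,[0,0,-0.006],[0,0,0]],[-1,[0,0,-0.015],[0,0,0]],[-1,[0,0,-0.05],[0,0,0]],[-1,[0,0,-0.09],[0,0,0]],[0,[0,0,-0.1],[0,0,7]],[1,[0.03,0,-0.1],[0,0,14]],[1,[0.06,0.002,-0.1],[0,0,21]],[1,[0.09,0.003,-0.1],[0,0,28]],[1,[0.12,0.004,-0.1],[0,0,35]],[1,[0.15,0.005,-0.1],[0,0,42]]]'; python3 -m pendant '[[1,[0.07,-0.06,0],[0,0,48]],[1,[0.07,-0.06,0],[0,0,48]],[1,[0.07,-0.06,0],[0,0,48]],[1,[0.07,-0.06,0],[0,0,48]],[1,[0.07,-0.06,0],[0,0,48]],[1,[0.07,-0.06,0],[0,0,48]],[1,[0.07,-0.06,0],[0,0,48]],[1,[0.07,-0.06,0],[0,0,48]]]'; }
python3 - <<'E'
from h import *
s=viewer.snapshot("side")[:,:,::-1]; cv2.imwrite("pics/s4.png",s); print(sensors.get_obs()["joint_pos"].round(1))
t=viewer.snapshot("top")[:,:,::-1]; cv2.imwrite("pics/t4.png",t)
E
```

```text
clock: 8.83
tool_pos: [0.5305, 0.1346, 0.1641]
orientation: [-180.0, 0.0, -123.5]
force: [-0.3, 0.4, 0.9]
opening: 0.0346
gripper_force: 0.0
clock: 9.5
tool_pos: [0.5426, 0.0443, 0.1639]
orientation: [180.0, 0.0, -171.4]
force: [-0.1, -0.4, -0.9]
opening: 0.0856
gripper_force: 0.0
[  25.3   11.2  -21.    -0.   -57.8 -106.4]
```

```bash
{ python3 -m pendant '[[1,[-0.001,0.0035,0.03],[0,0,0]],[1,[-0.001,0.0035,0.05],[0,0,0]],[1,[-0.001,0.0035,0.065],[0,0,0]],[1,[-0.001,0.0035,0.075],[0,0,0]],[1,[-0.001,0.0035,0.08],[0,0,0]],[1,[-0.001,0.0035,0.08],[0,0,0]],[1,[-0.001,0.0035,0.08],[0,0,0]]]'; python3 -m pendant '[[0.2,[0,0,0],[0,0,0]],[0.1,[0,0,0],[0,0,0]],[0,[0,0,0],[0,0,0]],[-0.1,[0,0,0],[0,0,0]],[-0.1,[0,0,0],[0,0,0]]]'; }
python3 - <<'E'
from h import *
s=viewer.snapshot("side")[:,:,::-1]; t=viewer.snapshot("top")[:,:,::-1]
b=cv2.resize(s[145:235,280:360],None,fx=5,fy=5,interpolation=cv2.INTER_CUBIC)
a=cv2.resize(t[150:240,250:330],None,fx=5,fy=5,interpolation=cv2.INTER_CUBIC)
cv2.imwrite("pics/p5.png",np.clip(np.hstack([b,a])*1.4,0,255).astype(np.uint8))
E
```

```text
clock: 10.18
tool_pos: [0.5435, 0.048, 0.0841]
orientation: [-180.0, 0.0, -171.1]
force: [-0.0, -0.1, 1.1]
opening: 0.0875
gripper_force: 0.0
clock: 10.6
tool_pos: [0.5433, 0.048, 0.0839]
orientation: [180.0, 0.0, -171.2]
force: [0.6, -0.0, -0.1]
opening: 0.0599
gripper_force: 0.0
```

View pics/p5.png

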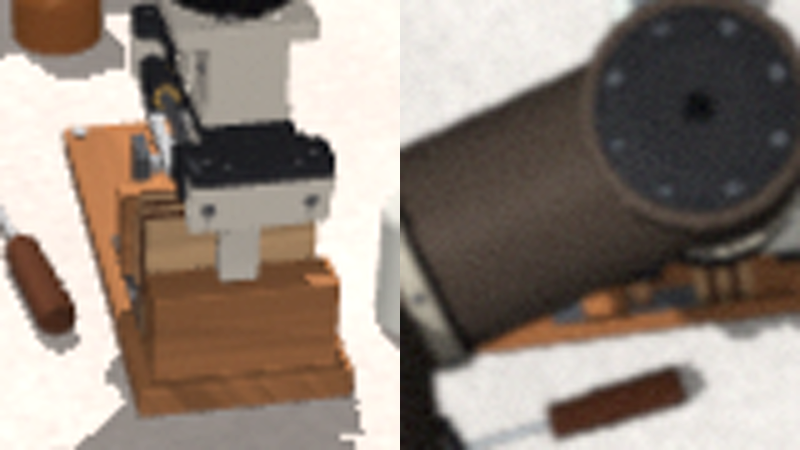

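The finger (crop x≈238) is near the blank's middle (x≈230), just above the fixed jaw's top. Closing slowly.

```bash
{ python3 -m pendant '[[-0.15,[0,0,0.002],[0,0,0]],[-0.15,[0,0,0.002],[0,0,0]],[-0.17,[0,0,0.002],[0,0,0]],[-0.2,[0,0,0.002],[0,0,0]],[-0.2,[0,0,0.002],[0,0,0]],[-0.2,[0,0,0.002],[0,0,0]]]'; python3 -m pendant '[[-0.21,[0,0,0],[0,0,0]],[-0.22,[0,0,0],[0,0,0]],[-0.22,[0,0,0],[0,0,0]]]'; python3 -m pendant '[[-0.23,[0,0,0],[0,0,0]],[-0.24,[0,0,0],[0,0,0]],[-0.24,[0,0,0],[0,0,0]]]';}
```

```text
clock: 11.2
tool_pos: [0.5431, 0.0479, 0.0815]
orientation: [-180.0, -0.0, -171.2]
force: [0.5, 0.3, 0.6]
opening: 0.0348
gripper_force: 0.0
clock: 11.45
tool_pos: [0.5431, 0.0479, 0.0816]
orientation: [-180.0, 0.0, -171.2]
force: [0.7, -0.2, 0.6]
opening: 0.034
gripper_force: 0.0
clock: 11.7
tool_pos: [0.5431, 0.0479, 0.0816]
orientation: [-180.0, 0.0, -171.2]
force: [0.0, -0.3, 0.5]
opening: 0.033
gripper_force: 0.2
```

```bash
{ python3 -m pendant '[[-0.4,[0,0,0],[0,0,0]],[-1,[0,0,0],[0,0,0]],[-1,[0,0,0],[0,0,0]],[-1,[0,0,0],[0,0,0]],[-1,[0,0,0],[0,0,0]]]'; python3 -m pendant '[[-1,[0,0,-0.003],[0,0,0]],[-1,[0,0,-0.008],[0,0,0]],[-1,[0,0,-0.015],[0,0,0]],[-1,[0,0,-0.025],[0,0,0]],[-1,[0,0,-0.035],[0,0,0]],[-1,[0,0,-0.045],[0,0,0]],[-1,[0,0,-0.055],[0,0,0]],[-1,[0,0,-0.065],[0,0,0]],[-1,[0,0,-0.075],[0,0,0]],[-1,[0,0,-0.082],[0,0,0]]]'; }
```

```text
clock: 12.12
tool_pos: [0.5431, 0.0479, 0.0816]
orientation: [-180.0, -0.0, -171.2]
force: [0.6, -1.0, -0.4]
opening: 0.032
gripper_force: 30.0
clock: 12.95
tool_pos: [0.5434, 0.048, 0.1652]
orientation: [180.0, 0.1, -171.2]
force: [-0.5, -0.0, -1.8]
opening: 0.0315
gripper_force: 30.0
```

```bash
{ python3 -m pendant '[[-1,[0.004,-0.01,0],[0,0,0.5]],[-1,[0.013,-0.031,0],[0,0,1]],[-1,[0.026,-0.061,0],[0,0,2]],[-1,[0.04,-0.095,0],[0,0,3]],[-1,[0.054,-0.128,0],[0,0,4]],[-1,[0.068,-0.162,0],[0,0,5]],[-1,[0.082,-0.195,0],[0,0,6]],[-1,[0.094,-0.225,0],[0,0,7]],[-1,[0.103,-0.245,0],[0,0,8]],[-1,[0.1074,-0.2555,0],[0,0,8.8]]]'; python3 -m pendant '[[-1,[0,0,0.01],[0,0,0]],[-1,[0,0,0.025],[0,0,0]],[-1,[0,0,0.04],[0,0,0]],[-1,[0,0,0.055],[0,0,0]],[-1,[0,0,0.062],[0,0,0]],[-1,[0,0,0.062],[0,0,0]],[-1,[0,0,0.062],[0,0,0]]]'; }
python3 - <<'E'
from h import *
s=viewer.snapshot("side")[:,:,::-1]; t=viewer.snapshot("top")[:,:,::-1]
b=cv2.resize(s[200:320,240:370],None,fx=3,fy=3,interpolation=cv2.INTER_CUBIC)
a=cv2.resize(t[150:270,350:480],None,fx=3,fy=3,interpolation=cv2.INTER_CUBIC)
cv2.imwrite("pics/p6.png",np.clip(np.hstack([b,a])*1.4,0,255).astype(np.uint8))
E
```

```text
clock: 13.78
tool_pos: [0.4745, -0.2235, 0.1632]
orientation: [180.0, -0.1, 179.8]
force: [0.3, -0.9, -1.6]
opening: 0.0313
gripper_force: 30.0
clock: 14.37
tool_pos: [0.4762, -0.2206, 0.1014]
orientation: [-180.0, -0.1, -179.9]
force: [0.1, 0.1, -1.2]
opening: 0.0319
gripper_force: 30.0
```

View pics/p6.png

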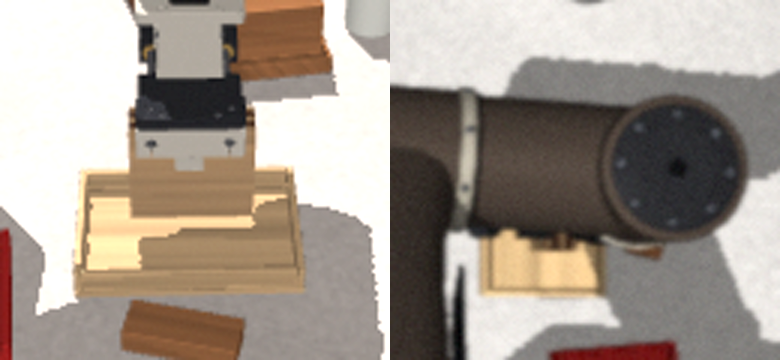

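The blank hangs level over the tray's middle (blank x 132–253, tray 80–302 in the side crop). Lowering gently.

```bash
{ python3 -m pendant '[[-1,[0,0,0.01],[0,0,0]],[-1,[0,0,0.019],[0,0,0]],[-1,[0,0,0.026],[0,0,0]],[-1,[0,0,0.030],[0,0,0]],[-1,[0,0,0.031],[0,0,0]],[-1,[0,0,0.031],[0,0,0]]]'; python3 -m pendant '[[-1,[0,0,0.001],[0,0,0]],[-1,[0,0,0.001],[0,0,0]],[-1,[0,0,0.0015],[0,0,0]],[-1,[0,0,0.0015],[0,0,0]]]';  python3 -m pendant '[[-1,[0,0,0.0005],[0,0,0]],[-1,[0,0,0.001],[0,0,0]],[-1,[0,0,0.001],[0,0,0]]]'; python3 -m pendant '[[-1,[0,0,0.0005],[0,0,0]],[-1,[0,0,0.0005],[0,0,0]],[-1,[0,0,0.0005],[0,0,0]]]';}|grep -E 'pos|force: \['
```

```text
tool_pos: [0.4759, -0.221, 0.07]
force: [0.4, -0.1, -1.4]
tool_pos: [0.4763, -0.221, 0.0693]
force: [0.2, 0.2, -1.9]
tool_pos: [0.4762, -0.221, 0.0681]
force: [0.6, -0.5, -1.7]
tool_pos: [0.4762, -0.221, 0.0676]
force: [-0.1, 0.1, -1.1]
```

```bash
{ python3 -m pendant '[[-1,[0,0,0.0005],[0,0,0]],[-1,[0,0,0.0005],[0,0,0]],[-1,[0,0,0.0005],[0,0,0]]]';  python3 -m pendant '[[-1,[0,0,0.0005],[0,0,0]],[-1,[0,0,0.0005],[0,0,0]],[-1,[0,0,0.0005],[0,0,0]]]'; }|grep -E 'pos|force: \['
```

```text
tool_pos: [0.4763, -0.2211, 0.0675]
force: [-2.6, 0.4, 6.3]
tool_pos: [0.4763, -0.2212, 0.0674]
force: [-4.2, -0.2, 9.3]
```

```bash
{ python3 -m pendant '[[-0.25,[0,0,0],[0,0,0]],[-0.2,[0,0,0],[0,0,0]],[-0.1,[0,0,0],[0,0,0]],[0.1,[0,0,0],[0,0,0]],[0.3,[0,0,0],[0,0,0]],[0.3,[0,0,0],[0,0,0]],[0.3,[0,0,0],[0,0,0]]]';  python3 -m pendant '[[0.3,[0,0,-0.01],[0,0,0]],[0.3,[0,0,-0.025],[0,0,0]],[0.3,[0,0,-0.05],[0,0,0]],[0.3,[0,0,-0.09],[0,0,0]],[0.3,[0,0,-0.13],[0,0,0]],[0.3,[0,0,-0.13],[0,0,0]]]'; python3 -m pendant '[[0.3,[0.02,0.04,-0.02],[0,0,0]],[0.3,[0.04,0.08,-0.02],[0,0,0]],[0.3,[0.04,0.12,-0.02],[0,0,0]],[0.3,[0.04,0.16,-0.02],[0,0,0]],[0.3,[0.04,0.2,-0.02],[0,0,0]],[0.3,[0.04,0.2,-0.02],[0,0,0]],[0.3,[0.04,0.2,-0.02],[0,0,0]]]'; }|grep -E 'clock|pos|force: \[|open'
python3 - <<'E'
from h import *
s=viewer.snapshot("side")[:,:,::-1]; t=viewer.snapshot("top")[:,:,::-1]
b=cv2.resize(s[130:330,180:440],None,fx=1.5,fy=1.5,interpolation=cv2.INTER_CUBIC)
a=cv2.resize(t[80:280,200:460],None,fx=1.5,fy=1.5,interpolation=cv2.INTER_CUBIC)
cv2.imwrite("pics/p7.png",np.clip(np.hstack([b,a])*1.3,0,255).astype(np.uint8))
E
```

```text
clock: 16.88
tool_pos: [0.4762, -0.221, 0.0665]
force: [1.1, -0.3, -0.0]
opening: 0.0559
clock: 17.38
tool_pos: [0.4801, -0.2224, 0.2056]
force: [2.1, -0.1, 0.6]
opening: 0.0569
clock: 17.97
tool_pos: [0.4362, -0.0187, 0.2176]
force: [0.3, -0.3, -0.6]
opening: 0.0571
```

View pics/p7.png

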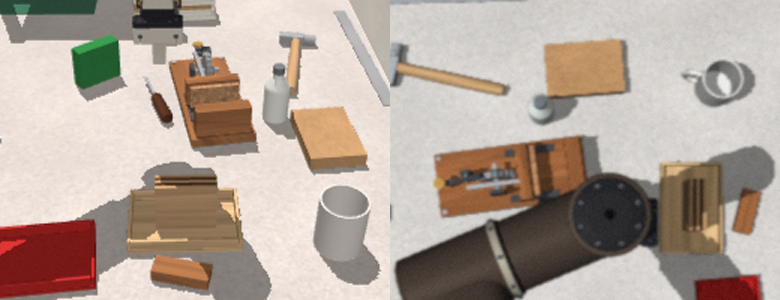

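The blank stands upright in the middle of the plywood tray, the clamp is open, and everything else is where it was. The arm touches nothing.

```bash
python3 -c "
from plant import workorder; print(workorder.close_job())"
```

```text
the job is handed in; nothing more can be done
None
```

The button was held down at about 8–9 N until the jaw stopped fully back, then the blank was lifted out, stood upright in the plywood tray, and the job was handed in at about 18 s; the final pictures show nothing else moved.

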